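# Release the flower press

## Robot

A 6-joint arm with a two-finger parallel gripper is mounted at the origin on the work surface. World frame = base frame: x ahead of the robot, y to its left, z up, the work surface at z = 0. Lengths are in mm, angles in degrees, forces in N, time in s.
With the tool pointing down it reaches from about 350 to 850 mm from the base axis. Payload 8.1 kg.
Tool frame: the origin (TCP) lies at the centre of the arm's flange, where the gripper is bolted on; the fingertips stand 173 mm ahead of it and the grasp point (between the pads) lies 155 mm ahead of it; z points along the fingers, y is the line along which they close (so a half turn about z gives the same grasp; the last joint's range is limited). The gripper opens to 85 mm and grips with 20 to 120 N. Pads are 22 mm wide; open, the fingers measure 114 mm over their backs; the gripper's body (76 mm by 85 mm) begins 54 mm behind the grasp point. The pads swing forward as they close: fully open they stand 13 mm farther back than shut.
Start: joints at [69.305, 7.471, 85.268, -0, 87.261, -4.893], TCP at [163.368, 577.337, 404.692] pointing down, gripper open.
Joint ranges: [-169.43, 169.43], [-51.17, 129.36], [1.28, 143.12], [-76.62, 256.62], [0, 156.53], [-152.29, 152.29]. Speed limits (degrees/s): [136.94, 136.94, 159.86, 180, 180, 180].

## Interface

Orientations are given as [roll, pitch, yaw] about the fixed x, y, z axes, in that order (R = Rz(yaw) Ry(pitch) Rx(roll)).
In Python, from bench import * gives the robot as it stands.
- The arm moves only by the shell command python3 -m jog 'ROWS' [FORCE]. ROWS is text: rows parted by semicolons, each of 7 numbers parted by spaces: the shift along the tool's x, y, z scaled (see below), then the turn, a rotation vector about the tool's x, y, z scaled (see below), then the closure, from -1 (fully open) to 1 (shut). In form: tx ty tz wx wy wz hand; .... A call has 1 to 5 rows; each row shifts and turns the commanded pose from where the row before left it, along the tool's axes as they then stand; what a row does not reach is not made up. The controller multiplies each number of a shift by 0.1 m and each number of a turn by 60 degrees. A row lasts 1/8 s, in which the tool goes at most 62.5 mm and 10.7 degrees, less where a joint would pass 70% of its speed; a pose out of reach is approached as far as the arm can. A call with a number of a shift or a turn outside -1 to 1 is refused whole. A call with a gripper value outside its range is refused whole. The fingers move at their own pace and stop on an object; FORCE is the grip in N (left out, the last holds). Time passes only in rows, so rows that do not move let the fingers close. It gives the time, the measured TCP pose, the force, the opening and the grip force at its end, in the units of the state.
- sense(): the state, without advancing time (a new reading comes with each control period).
- snapshot(name): name is "scene" or "side" or "wrist"; returns a dict with "img" (384x512x3 uint8, red, green, blue), "fx", "fy", "cx", "cy" (pixels), "extrinsics" (4x4, takes a point from camera to world coordinates). Camera axes: x right, y down, z forward; pixel columns grow to the right and rows downward; lengths in mm; the calibration is good to about 2 mm. A picture is of the moment at which its call begins. There is no depth.
- hand_in(): hands the job in; it is judged then, once.
The state is a dict: "time": time; "joint_pos": joint angles; "qd": joint speeds; "joint_efforts": joint torques, N m; "tool_pos": TCP position; "tcp_rot": TCP orientation; "ft_force": force on the tool from outside, world axes, zero at the start; "wrist_torque": the same for the moment, N m; "finger_gap": finger opening in mm; "grip_force": force on a finger pad.
Only numpy, scipy, OpenCV 4.12 (cv2) and the standard library are available. Lean on these libraries where they do the work, as an engineer would, in place of code of your own. Each camera call takes 0.05 s, during which the arm holds its last target. There are 200 camera calls.

## Task

Release the flower press: undo its wing nut just far enough for the flange to come clear of the yellow lip of the slotted lug (feel for it: the sprung board follows the nut up by an unknown amount, and wound too far the nut jams under the red keeper), then swing the hinged bolt out of the slot and all the way down to the front. Never force the nut against the lug, its lip or the keeper, and leave everything else on the table where it is.

Things in the scene. Friction and masses are not known exactly. Their poses are not given: they have to be found in the camera images.
- press: craft-room flower press, fixed to the table: wooden base 200 (x) x 260 (y) x 22 mm with a pack of cards and cork on it; origin at the centre of the base's underside, z up, its -x side is the front, where the bolt is, roughly towards the robot. The bolt stands upright 128 mm in front of the origin (press frame x = -128 mm, y = 0)
- bolt_pivot (a point): centre of the eyebolt's hinge pin, in the steel clevis low on the press's front, 24 mm above the table; axes as the press; the pin runs along y
- bolt (a joint): swing angle of the hinged steel eyebolt (rod 8 mm thick, 124 mm long from its pin), rad: 0 = upright in the slot of the lug; grows as its top swings out to the front of the press (press -x) and down; end stop at 1.4, nearly lying. The hinge is stiff: it takes 1 to 2 N at the nut to swing and stays where it is left
- nut: brass wing nut on the bolt; origin on the bolt's axis at its underside (the foot), x along the wings, z up the bolt. From below: round flange 22 mm across, 4 mm thick; neck 12 mm across; from 18 to 40 mm above the origin a flat wing blade 48 mm long (x), 10 mm thick (y), with a shallow notch in the middle of its top. At the start the foot sits on the lug, 78 mm (+-1.5) above the bolt's pivot
- wings (a point): middle of the wing blade, 28 mm above the nut's foot; axes as the nut. Right-hand quick thread: turning counter-clockwise seen from above lifts the nut 24 mm a turn (3.8 mm per rad). It takes about 0.12 N m to turn and stays where it is left
- lug (a point): fixed point on the upright bolt's axis, 78 mm above the pivot, where the seat face of the steel slotted lug is with the press shut; axes as the press. The lug is part of the sprung board and rises with it. 44 mm wide, slot 13 mm, open to the front. A yellow lip 4 mm high on its front edge (10.5 to 14 mm before the axis, both sides of the slot) catches the nut's flange
- rod (a point): top of the left front guide rod; four rods at press x = +-70, y = +-108 mm, ends 118 to 131 mm above the table. The board (180 x 240 mm, 18 thick, top 8 mm below the seat face) is pushed up by springs (7 to 12 N): as the nut is undone, it and the lug follow the nut up to brass stop collars on the rods, 1 to 13 mm above the shut level; this differs each time and is not measured
- keeper (a point): front underside of the red keeper bar, built on the lug behind the neck, 7 mm behind the bolt's axis, shown at its shut-level place (it rises with the lug). Once the board is stopped only the nut rises: with its foot 4 to 5 mm above the seat face the bolt swings out over the lip; at 6 mm its flange jams up against the keeper. Keeper's top is 14 mm above the seat face, 34 mm wide
- cone_a: brown pine cone, 46 mm wide, 52 mm tall, loose, near the press's left front corner; origin under its centre. Leave alone
- cone_b: brown pine cone, 41 mm wide, 47 mm tall, loose, near the press's right front corner; origin under its centre. Leave alone
- spool: upright spool of tan twine, 52 mm wide, 48 mm tall, loose, beside the press; origin under its centre. Leave alone
- paint: red paint bottle, 64 mm wide, 150 mm tall, loose; origin under its centre. Leave alone
- jar: glass jar with green cap, 60 mm wide, 80 mm tall, loose; origin under its centre. Leave alone
- brush: paint brush with green handle, 200 mm long, lying loose; origin under its middle. Leave alone
- tin: empty metal tin cup, 74 mm wide, 100 mm tall, loose; origin under its centre. Leave alone

How it is judged (in metres and radians):
On the way, in this order (a step that is already met when the one before it is completed fails the run):
1. the nut is raised (foot more than 82 mm above the pivot) while the bolt still stands in the slot (under 0.12 rad) (value of joint bolt below 0.12 rad and z of nut in the frame of bolt_pivot above 0.082 m), for 0.1 s.
2. the bolt is swung out of the slot and down (over 1.15 rad) (value of joint bolt above 1.15 rad), for 0.2 s.
At the end, for the whole second after the job is handed in: the bolt rests out of the slot and swung down to the front by more than 1.15 rad (end stop 1.4), still, and the nut is still on it (foot less than 105 mm from the pivot) (value of joint bolt above 1.15 rad and velocity of joint bolt below 0.05 rad/s and distance between nut and bolt_pivot below 0.105 m); the robot touches nothing.
It fails at once if the nut is forced against the lug, its lip or the keeper with more than 25 N (contact force between nut and press above 25 N).
It fails at once if a bystander (cone, spool, paint, jar, brush or tin) moved more than 30 mm (distance of any of cone_a, cone_b, spool, paint, jar, brush, tin from where it was at the start of the episode above 0.03 m).
It also fails if it takes over 72 s, if anything falls off the work surface, if the arm or the gripper's body presses on something with over 40 N, if the wrist force passes 120 N, or if a joint passes its speed limit or range.

## Working session

There is one attempt and no reset: what is moved stays moved. The work goes in short steps, Python scripts to look and compute and a shell command to move; the robot and the scene stay as the last step left them, time stands still between calls to the robot, and variables do not carry over. Pictures are saved under pics/ and viewed, at most 10 in all, crops included, and the job is handed in when it is done.

```bash
mkdir -p pics; ls; python3 - <<'E'
from bench import *
import cv2,numpy as np
print(sense())
for n in ("scene","side"):
    s=snapshot(n); cv2.imwrite(f"pics/{n}0.png",cv2.resize(s["img"][:,:,::-1],(800,600),interpolation=cv2.INTER_CUBIC))
    print(n,s["fx"],s["cx"],s["cy"],np.round(s["extrinsics"],3).tolist())
E
```

```text
pics
{'time': 0.0, 'joint_pos': array([ 6.93064016e+01,  7.51381710e+00,  8.53302309e+01,  2.63195689e-04,
        8.72624775e+01, -4.89512067e+00]), 'qd': array([ 0.07035817, -0.00429985,  0.07987792,  0.09383495, -0.11879164,
        0.06840514]), 'joint_efforts': array([ 2.19415895e-03, -5.69411480e+01, -5.00542903e+01, -1.52312591e-04,
        1.52702577e-02, -4.06930553e-06]), 'tool_pos': array([163.26646969, 577.11119285, 403.6484826 ]), 'tcp_rot': array([-1.79893885e+02, -9.35194910e-03,  1.64201501e+02]), 'ft_force': array([-0.29844603,  0.2970871 , -0.19655608]), 'wrist_torque': array([0.01333888, 0.02627632, 0.01791248]), 'grip_force': 0.0, 'finger_gap': 85.74381644637114}
scene 452.951652149194 255.13201606258218 192.13924826270073 [[-0.467, 0.733, -0.496, 1236.74], [0.885, 0.384, -0.264, 391.657], [-0.003, -0.562, -0.827, 1274.961], [0.0, 0.0, 0.0, 1.0]]
side 421.7590424123212 256.3404044673882 190.45063434014995 [[-0.915, -0.301, 0.268, 245.294], [-0.403, 0.667, -0.626, 689.239], [0.009, -0.681, -0.732, 919.224], [0.0, 0.0, 0.0, 1.0]]
```

View pics/scene0.png

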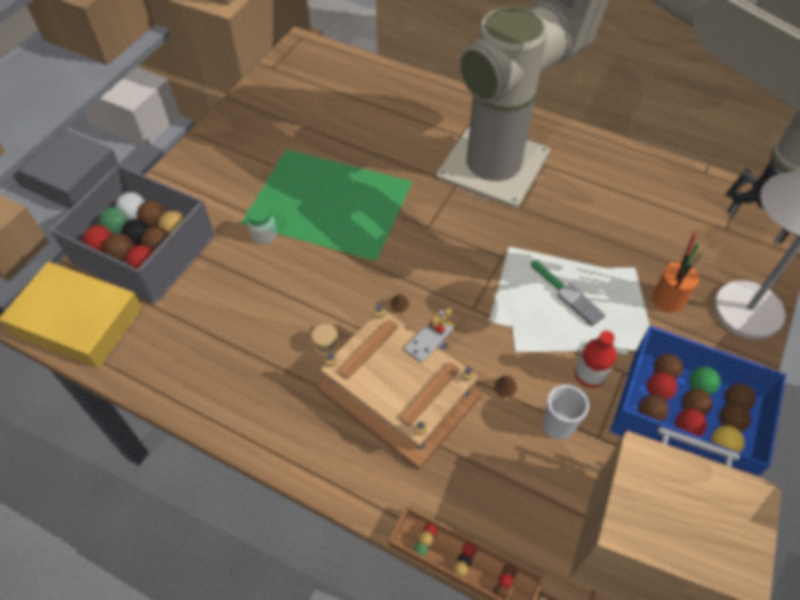

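View pics/side0.png

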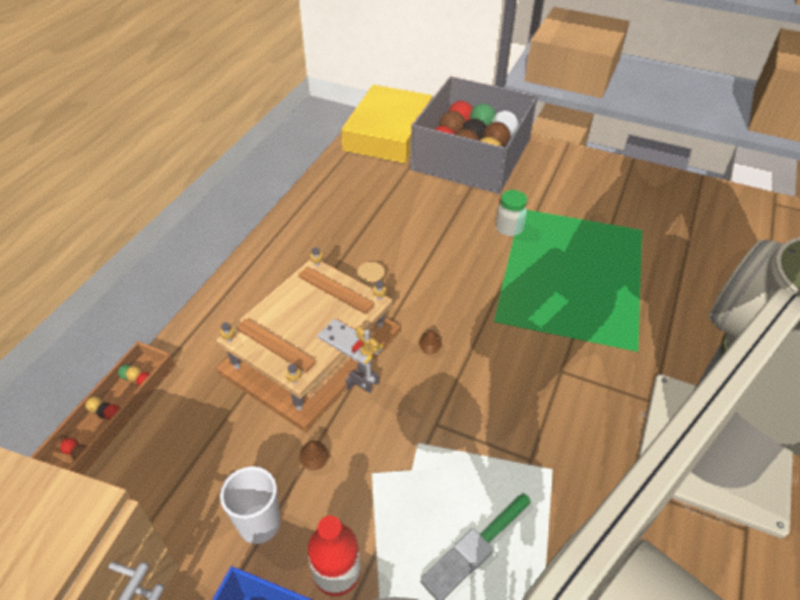

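The scene view shows the press around (400,380), with the bolt and nut at about (440,322). In the side view the nut is at about (368,345), the clevis at (362,378), and the cones at (430,340) and (313,453). Next I'll zoom into both.

```bash
python3 - <<'E'
from bench import *
import cv2,numpy as np
out=[]
for n,(x,y,w,h) in (("scene",(200,180,130,120)),("side",(135,150,130,120))):
    im=snapshot(n)["img"][y:y+h,x:x+w,::-1]
    im=cv2.resize(im,None,fx=6.15,fy=6.15,interpolation=cv2.INTER_CUBIC)
    im=cv2.resize(im,(800,600*800//800)) if 0 else im[:600]
    for k in range(0,w,10): cv2.putText(im,str(x+k),(int(k*6.15),8),0,.3,(255,255,255));cv2.line(im,(int(k*6.15),10),(int(k*6.15),16),(255,255,255))
    for k in range(0,97,10): cv2.putText(im,str(y+k),(0,int(k*6.15)+4),0,.3,(255,255,255))
    cv2.imwrite(f"pics/{n}1.png",im[:, :800])
E
```

```text
(no output)
```

View pics/scene1.png

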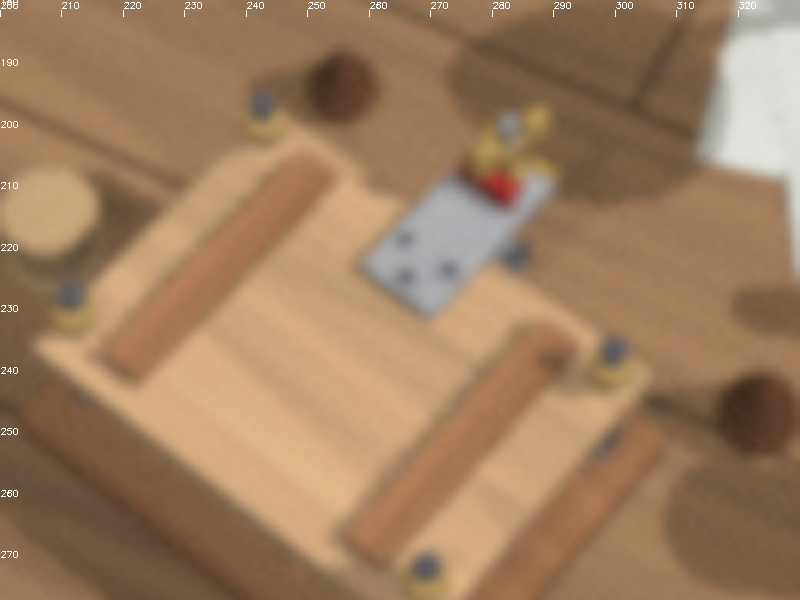

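View pics/side1.png

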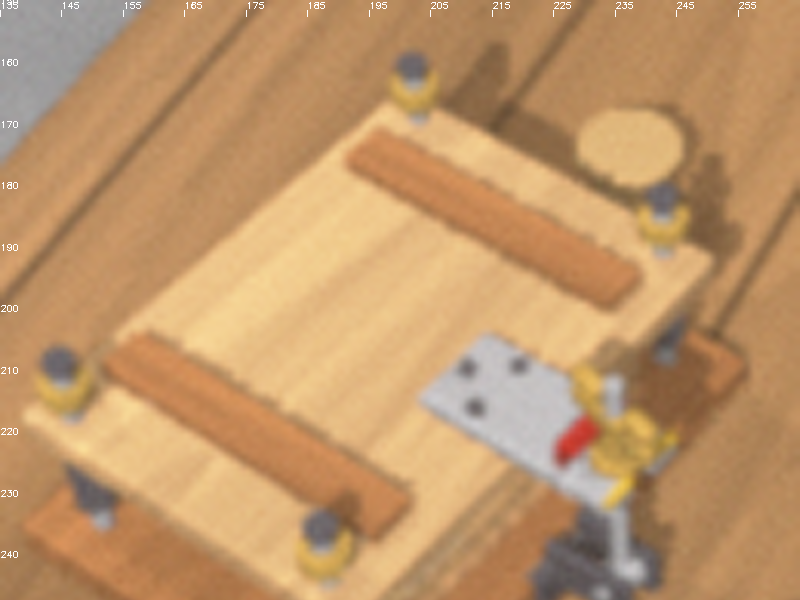

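The scene crop shows the rod tops at (262,97), (70,288), (614,345) and (427,562), the bolt top at (508,122), and wings on both sides of it. In the side crop the rod tops are at (662,193), (412,63), (322,520) and (60,357), and the bolt top is at (614,383). Now I'll triangulate these.

```bash
cat > h.py <<'E'
from bench import *
import numpy as np
def ray(s,u,v):
    E=np.array(s["extrinsics"]); d=E[:3,:3]@np.array([(u-s["cx"])/s["fx"],(v-s["cy"])/s["fy"],1]); return E[:3,3],d/np.linalg.norm(d)
def tri(rs):
    A=sum(np.eye(3)-np.outer(d,d) for o,d in rs); b=sum((np.eye(3)-np.outer(d,d))@o for o,d in rs)
    p=np.linalg.solve(A,b); return p,[np.linalg.norm(np.cross(p-o,d)) for o,d in rs]
def proj(s,p):
    E=np.array(s["extrinsics"]); c=E[:3,:3].T@(np.asarray(p,float)-E[:3,3]); return [s["fx"]*c[0]/c[2]+s["cx"],s["fy"]*c[1]/c[2]+s["cy"]]
E
python3 - <<'E'
from h import *
S=snapshot("scene");D=snapshot("side")
pts=dict(FL=((262,97),(662,193)),BL=((70,288),(412,63)),FR=((614,345),(322,520)),BR=((427,562),(60,357)),bolt=((508,122),(614,383)),coneA=((342,85),None),coneB=((757,412),None))
P={}
for k,(a,b) in pts.items():
    if b is None: continue
    p,e=tri([ray(S,200+a[0]/6.15,180+a[1]/6.15),ray(D,135+b[0]/6.15,150+b[1]/6.15)]); P[k]=p
    print(k,p.round(1),np.round(e,1))
c=(P["FL"]+P["BL"]+P["FR"]+P["BR"])/4
print(c, [np.linalg.norm(P[a]-P[b]) for a,b in (("FL","BL"),("FL","FR"))])
u=(P["FL"]-P["FR"])/2+(P["BL"]-P["BR"])/2; yaw=np.arctan2(u[1],u[0])-np.pi/2
R=np.array([[np.cos(yaw),-np.sin(yaw)],[np.sin(yaw),np.cos(yaw)]])
print("yaw",np.degrees(yaw),"bolt from press",c[:2]+R@[-128,0])
b=P["bolt"][:2]; print("bolt in press",R.T@(b-c[:2]))
# wings: project candidates angles
from itertools import product
for th in range(0,180,15):
    t=np.radians(th); w=24*np.array([np.cos(t),np.sin(t),0])
    o=np.array([*b,24+78+36])
    f=lambda s,x,y,p:[(np.array(proj(s,p))-[x,y])*6.15]
    print(th,[np.round(f(S,200,180,o+k*w)[0]).astype(int).tolist() for k in(1,-1)],[np.round(f(D,135,150,o+k*w)[0]).astype(int).tolist() for k in(1,-1)])
E
```

```text
FL [580.4  -1.4 129.9] [0.1 0.1]
BL [716.9 -30.3 128.2] [0.1 0.1]
FR [625.  209.1 129.7] [1.4 1.4]
BR [762.3 180.6 127.9] [1.7 1.7]
bolt [546.9 115.7 147.1] [1.1 1.1]
[671.16346335  89.50426988 128.91405391] [np.float64(139.52964811023915), np.float64(215.23938139527783)]
yaw -192.06143031448627 bolt from press [796.33775118  62.75735109]
bolt in press [127.02348461   0.33600493]
0 [[484, 167], [527, 94]] [[558, 381], [669, 420]]
15 [[497, 171], [515, 90]] [[552, 392], [673, 408]]
30 [[510, 172], [502, 89]] [[551, 405], [674, 395]]
45 [[522, 170], [490, 91]] [[554, 417], [670, 383]]
60 [[534, 166], [478, 96]] [[561, 428], [663, 372]]
75 [[544, 159], [469, 102]] [[572, 437], [652, 364]]
90 [[551, 150], [462, 111]] [[586, 444], [639, 357]]
105 [[555, 139], [458, 121]] [[601, 448], [624, 354]]
120 [[555, 129], [457, 132]] [[617, 448], [608, 354]]
135 [[552, 118], [459, 143]] [[633, 445], [593, 356]]
150 [[547, 108], [465, 153]] [[648, 439], [579, 362]]
165 [[538, 100], [473, 161]] [[660, 430], [567, 370]]
```

```bash
R="-.41 -.28 0 0 0 0 -1"; python3 -m jog '-.41 -.28 0 0 0 0 -1;-.41 -.28 0 0 0 0 -1;-.41 -.28 0 0 0 0 -1;-.41 -.28 0 0 0 0 -1;-.41 -.28 0 0 0 0 -1'; python3 -m jog '-.41 -.28 0 0 0 0 -1;-.41 -.28 0 0 0 0 -1;-.41 -.28 0 0 0 0 -1;-.41 -.28 0 0 0 0 -1;-.41 -.28 0 0 0 0 -1'
python3 -m jog '-.41 -.28 0 0 0 0 -1;-.41 -.28 0 0 0 0 -1;0 0 0 0 0 0 -1;0 0 0 0 0 0 -1'
```

```text
time: 0.92
tool_pos: [323.3, 385.5, 404.8]
tcp_rot: [180.0, 0.0, 164.2]
ft_force: [-0.1, 0.6, 0.2]
finger_gap: 85.7
grip_force: 0.0
time: 1.55
tool_pos: [482.4, 194.9, 404.9]
tcp_rot: [180.0, 0.0, 164.2]
ft_force: [0.4, 1.0, 1.4]
finger_gap: 85.3
grip_force: 0.0
time: 2.05
tool_pos: [545.2, 120.1, 404.5]
tcp_rot: [180.0, -0.0, 164.2]
ft_force: [0.6, -0.3, 0.7]
finger_gap: 85.3
grip_force: 0.0
```

```bash
python3 - <<'E'
from h import *
import cv2
s=snapshot("wrist"); st=sense(); print(st["tool_pos"],st["tcp_rot"],st["joint_pos"].round(1))
for p in ([547,116,148],[547,116,102]): print(np.round(proj(s,p),1))
cv2.imwrite("pics/w0.png",cv2.resize(s["img"][:,:,::-1],(800,600),interpolation=cv2.INTER_CUBIC))
E
```

```text
[544.901191   120.58338223 404.55393777] [ 1.79987703e+02 -3.55248309e-02  1.64216304e+02] [  7.2   1.   92.1   0.   87.  -67. ]
[245.7 202.9]
[246.4 188.4]
```

View pics/w0.png

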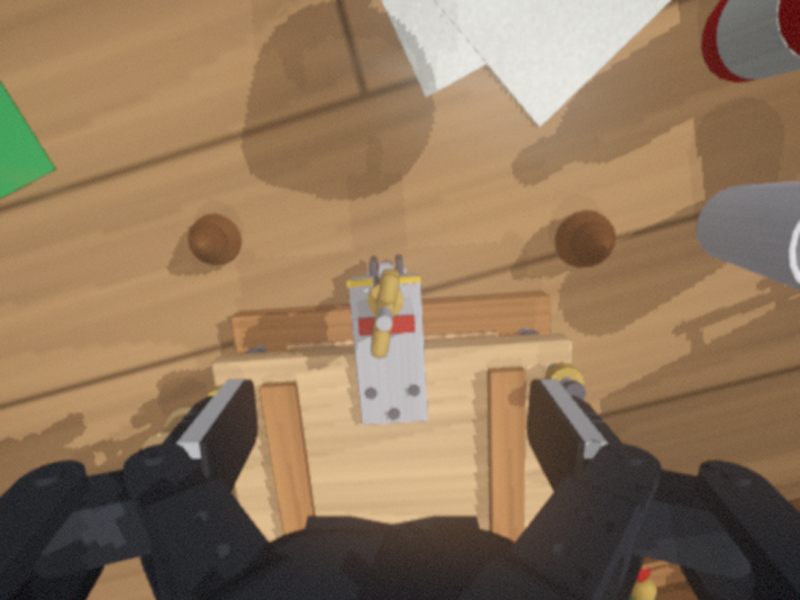

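The wrist view shows the bolt top at (384,322) and the blade running from (390,275) to (380,350), nearly along tool x. The red keeper sits behind it and the yellow lip in front.

```bash
python3 - <<'E'
from h import *
s=snapshot("wrist"); k=.64
def at(u,v,z):
    o,d=ray(s,u*k,v*k); return o+d*(z-o[2])/d[2]
b=at(384,322,148); p=at(390,275,142); q=at(380,352,142)
print(b,p,q,np.linalg.norm(p-q),(p+q)/2,np.degrees(np.arctan2(*(p-q)[1::-1])), s["fx"],s["extrinsics"][:3,3])
# lug: seat corners yellow lip ends & top face
for u,v,z in ((348,284,106),(420,280,106),(362,422,102),(427,420,102)): print(at(u,v,z))
E
```

```text
[549.47461043 115.80714848 148.        ] [527.52595968 125.23877829 142.        ] [567.31003958 108.34899385 142.        ] 43.22080323587983 [547.41799963 116.79388607 142.        ] 156.99701712522804 292.93175838183913 [478.2933082  139.48054067 374.40431964]
[533.62442461  97.16831766 106.        ]
[542.99878946 139.55874644 106.        ]
[627.64133128  77.45955973 102.        ]
[638.00160105 119.68928978 102.        ]
```

```bash
python3 -m jog '-.046 -.033 0 0 0 .1733 -1;0 0 0 0 0 .1733 -1;0 0 0 0 0 .1733 -1;0 0 0 0 0 .1733 -1;0 0 0 0 0 .1733 -1' >/dev/null; python3 -m jog '0 0 0 0 0 .1733 -1;0 0 0 0 0 .1733 -1;0 0 0 0 0 .1733 -1;0 0 0 0 0 .1733 -1;0 0 0 0 0 .1733 -1'>/dev/null
python3 -m jog '0 0 0 0 0 .1733 -1;0 0 0 0 0 .1733 -1;0 0 0 0 0 .1733 -1;0 0 0 0 0 .1733 -1;0 0 0 0 0 .1733 -1'>/dev/null;python3 -m jog '0 0 0 0 0 .1733 -1;0 0 0 0 0 .1733 -1;0 0 0 0 0 .1733 -1;0 0 0 0 0 0 -.3;0 0 0 0 0 0 -.3'
python3 - <<'E'
from h import *
import cv2
s=snapshot("wrist"); st=sense(); print(st["tool_pos"],st["tcp_rot"],st["joint_pos"].round(1))
t=np.radians(157); w=24*np.array([np.cos(t),np.sin(t),0]); o=np.array([548.5,116,142])
im=cv2.resize(s["img"][:,:,::-1],(800,600),interpolation=cv2.INTER_CUBIC)
for p in (o+w,o-w,[548.5,116,148]):
    u=np.array(proj(s,p))/.64; print(u.round()); cv2.circle(im,tuple(int(x) for x in u),2,(255,0,255),-1)
cv2.imwrite("pics/w1.png",im)
E
```

```text
time: 4.65
tool_pos: [548.5, 116.3, 404.8]
tcp_rot: [-180.0, -0.0, -22.7]
ft_force: [0.6, -0.3, 0.2]
finger_gap: 55.5
grip_force: 0.0
[548.57321548 116.10837536 404.78512459] [-1.79993248e+02 -5.96093821e-03 -2.27238418e+01] [  6.7   1.4  91.6   0.   86.9 119.4]
[392. 354.]
[393. 268.]
[393. 315.]
```

View pics/w1.png

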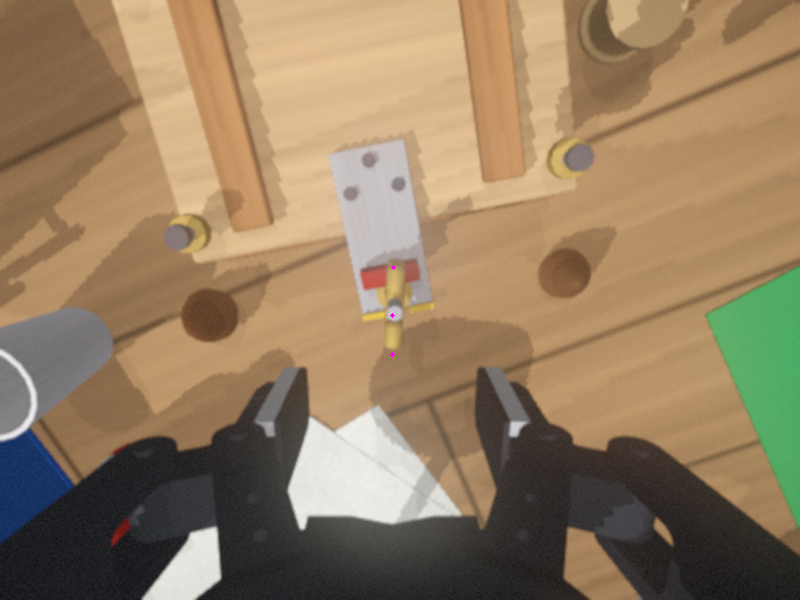

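The wrist view shows the predicted magenta points landing on the blade, with the bolt top at (395,314), so the alignment is good. I'll descend and grip.

```bash
python3 -m jog '0 0 .3 0 0 0 -.3;0 0 .3 0 0 0 -.3;0 0 .3 0 0 0 -.3;0 0 .195 0 0 0 -.3;0 0 0 0 0 0 -.3'; python3 -m jog '0 0 0 0 0 0 1;0 0 0 0 0 0 1;0 0 0 0 0 0 1;0 0 0 0 0 0 1;0 0 0 0 0 0 1' 40; cat > tr.py <<'E'
from h import *
import cv2,sys,pickle,os
# board rise seen by the scene and side cameras (ECC shift against the reference)
C=np.array([671.2,89.5]);Rz=np.array([[.978,.208],[-.208,.978]])
out=[];st=sense()
for n in ("scene","side"):
    ims=[snapshot(n) for _ in range(2)]; s=ims[0]
    g=np.mean([i["img"].mean(2) for i in ims],0).astype(np.float32)
    f=f"ref_{n}.pkl"
    if not os.path.exists(f): pickle.dump(g,open(f,"wb"))
    r=pickle.load(open(f,"rb"))
    m=np.zeros(g.shape,np.uint8)
    # mask: board top, rear part clear of the nut (press frame x -30..95, y +-95), without rods
    q=[proj(s,[*(C+Rz@np.array(v)),96]) for v in ((-40,-90),(88,-90),(88,90),(-40,90))]
    cv2.fillPoly(m,[np.int32(np.round(q))],255)
    x,y,w,h=cv2.boundingRect(np.int32(q)); sl=(slice(y-12,y+h+12),slice(x-12,x+w+12))
    W=np.eye(2,3,dtype=np.float32)
    cc,W=cv2.findTransformECC(r[sl],g[sl],W,cv2.MOTION_TRANSLATION,(3,200,1e-6),m[sl],3)
    p0=[*C,96]; d=np.array(proj(s,[*C,106]))-proj(s,p0)
    out.append((W[:,2]@d/(d@d)*10,cc))
print("z %.2f yaw %.2f"%(st["tool_pos"][2],st["tcp_rot"][2]),"xy",st["tool_pos"][:2].round(1),"rise",[ "%.2f(%.3f)"%o for o in out],"f",st["ft_force"].round(1),"Tq",st["wrist_torque"].round(2),"j6 %.1f"%st["joint_pos"][5],"t %.1f"%st["time"])
E
python3 tr.py; python3 tr.py
```

```text
time: 5.32
tool_pos: [548.1, 115.6, 293.5]
tcp_rot: [179.9, 0.2, -22.9]
ft_force: [-0.3, 1.4, 0.6]
finger_gap: 55.7
grip_force: 0.0
time: 5.95
tool_pos: [549.2, 115.1, 296.8]
tcp_rot: [180.0, -0.1, -23.0]
ft_force: [-2.1, -3.3, 5.0]
finger_gap: 8.8
grip_force: 41.7
z 296.78 yaw -22.98 xy [549.2 115.1] rise ['0.00(1.000)', '0.00(1.000)'] f [-2.1 -3.3  5. ] Tq [-0.69  0.43 -0.02] j6 119.6 t 6.0
z 296.75 yaw -22.98 xy [549.2 115.1] rise ['0.03(1.000)', '-0.05(1.000)'] f [-1.5 -2.9  4.7] Tq [-0.61  0.42 -0.01] j6 119.6 t 6.2
```

```bash
python3 -m jog '0 0 -.0067 0 0 -.1667 1;0 0 -.0067 0 0 -.1667 1;0 0 0 0 0 0 1'|tail -1;python3 tr.py; python3 -m jog '0 0 -.0067 0 0 -.1667 1;0 0 -.0067 0 0 -.1667 1;0 0 0 0 0 0 1'|tail -1;python3 tr.py;
```

```text
grip_force: 41.8
z 298.13 yaw -2.85 xy [549.2 115.2] rise ['1.58(0.999)', '2.78(0.942)'] f [-2.5 -2.8  5.3] Tq [-0.45  0.5   0.16] j6 99.5 t 6.7
grip_force: 41.8
z 299.44 yaw 17.16 xy [549.1 115.5] rise ['5.26(0.997)', '2.14(0.913)'] f [-2.1 -2.5  5.7] Tq [-0.25  0.56  0.17] j6 79.5 t 7.3
```

```bash
python3 - <<'E'
from h import *
import cv2
a=[]
for n,(x,y) in (("scene",(200,175)),("side",(135,140))):
    im=snapshot(n)["img"][y:y+130,x:x+130,::-1]; a.append(cv2.resize(im,(400,400),interpolation=cv2.INTER_CUBIC))
cv2.imwrite("pics/c2.png",np.hstack(a))
E
```

```text
(no output)
```

View pics/c2.png

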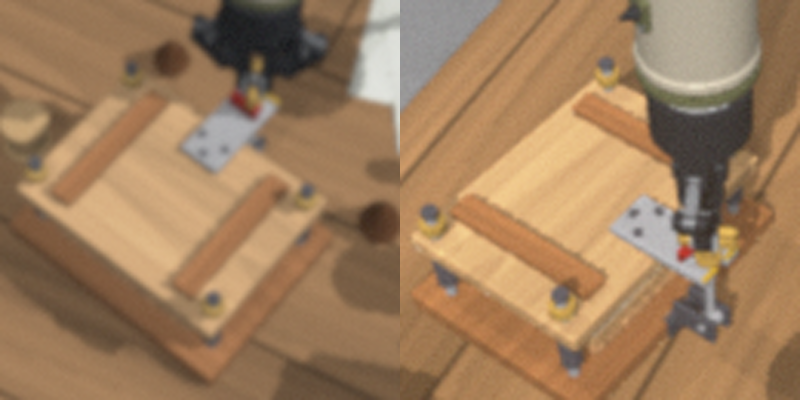

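The scene view is clear except at the lug. In the side view the arm hides the half of the board at negative y. I'll restrict the side mask and high-pass the images.

```bash
cat > tr.py <<'E'
from h import *
import cv2,pickle
C=np.array([671.2,89.5]);Rz=np.array([[.978,.208],[-.208,.978]])
hp=lambda g:cv2.GaussianBlur(g,(0,0),1)-cv2.GaussianBlur(g,(0,0),5)
def zone(s,x0,x1,y0,y1,z=96):
    m=np.zeros((384,512),np.uint8); q=[proj(s,[*(C+Rz@np.array(v)),z]) for v in ((x0,y0),(x1,y0),(x1,y1),(x0,y1))]
    cv2.fillPoly(m,[np.int32(np.round(q))],255); return m
Z={"scene":[("all",(-60,98,-90,90)),("L",(-85,98,20,90)),("R",(-60,98,-90,-20)),("fixed",(-200,-140,-60,-20,0)),("fix2",(110,190,-90,120,0))],"side":[("L",(-85,98,10,92)),("Lrear",(0,98,-10,92)),("fix",(-60,60,140,180,0))]}
st=sense();out=[]
for n in Z:
    ims=[snapshot(n) for _ in range(2)]; s=ims[0]
    g=np.mean([i["img"].mean(2) for i in ims],0).astype(np.float32); r=pickle.load(open(f"ref_{n}.pkl","rb"))
    for nm,z in Z[n]:
        m=zone(s,*z); W=np.eye(2,3,dtype=np.float32)
        try: cc,W=cv2.findTransformECC(hp(r),hp(g),W,cv2.MOTION_TRANSLATION,(3,200,1e-6),m,1)
        except cv2.error: continue
        d=np.array(proj(s,[*C,106]))-proj(s,[*C,96]); p=np.array([-d[1],d[0]])
        out.append("%s-%s %.2f/%.2f(%.2f)"%(n,nm,W[:,2]@d/(d@d)*10,W[:,2]@p/(d@d)*10,cc))
print("z %.2f yaw %.2f"%(st["tool_pos"][2],st["tcp_rot"][2]),"xy",st["tool_pos"][:2].round(1),"j6 %.1f t %.1f"%(st["joint_pos"][5],st["time"]),"f",st["ft_force"].round(1),"Tq",st["wrist_torque"].round(2),"\n ",out)
E
python3 tr.py
```

```text
z 299.44 yaw 17.02 xy [549.2 115.5] j6 79.6 t 7.6 f [-3.1 -1.4  4.9] Tq [-0.27  0.47  0.16] 
  ['scene-all 3.04/-0.72(0.97)', 'scene-L 2.62/0.06(0.99)', 'scene-R 3.57/-1.56(0.96)', 'scene-fixed 0.70/2.20(0.87)', 'scene-fix2 2.27/-4.80(0.99)', 'side-L 2.45/-0.22(0.99)', 'side-Lrear 2.50/-0.23(0.99)', 'side-fix 0.03/0.02(1.00)']
```

```bash
sed -i 's/("all",(-60,98,-90,90)),//;s/,("R",.*("fix2",([^)]*))\]/]/;s/,("fix",([^)]*))//' tr.py; python3 -m jog '0 0 -.0067 0 0 -.1667 1;0 0 -.0067 0 0 -.1667 1;0 0 0 0 0 0 1'|tail -1;python3 tr.py; python3 -m jog '0 0 -.0067 0 0 -.1667 1;0 0 -.0067 0 0 -.1667 1;0 0 0 0 0 0 1'|tail -1;python3 tr.py;
```

```text
grip_force: 41.8
z 300.77 yaw 37.17 xy [549.  115.6] j6 59.5 t 8.2 f [-3.7 -1.2  7.1] Tq [-0.11  0.6   0.18] 
  ['scene-L 3.46/0.47(0.99)', 'side-L 3.56/0.07(0.98)', 'side-Lrear 3.70/-0.43(0.99)']
grip_force: 41.9
z 302.04 yaw 57.18 xy [548.9 115.7] j6 39.5 t 8.8 f [-4.7 -0.2  6.1] Tq [-0.04  0.81  0.18] 
  ['scene-L 4.66/0.58(0.99)', 'side-L 4.69/0.17(0.98)', 'side-Lrear 4.97/-0.15(0.99)']
```

```bash
python3 -m jog '0 0 -.0067 0 0 -.1667 1;0 0 -.0067 0 0 -.1667 1;0 0 0 0 0 0 1'|tail -1;python3 tr.py; python3 -m jog '0 0 -.0067 0 0 -.1667 1;0 0 -.0067 0 0 -.1667 1;0 0 0 0 0 0 1'|tail -1;python3 tr.py;
```

```text
grip_force: 42.0
z 303.32 yaw 77.19 xy [548.7 115.8] j6 19.5 t 9.3 f [-5.4  0.4  7.3] Tq [-0.01  1.08  0.2 ] 
  ['scene-L 5.74/0.60(0.98)', 'side-L 6.00/0.14(0.97)', 'side-Lrear 6.36/-0.28(0.98)']
grip_force: 42.1
z 304.62 yaw 97.19 xy [548.6 115.8] j6 -0.5 t 9.9 f [-6.9 -0.1  7.9] Tq [-0.05  1.29  0.15] 
  ['scene-L 7.15/0.54(0.98)', 'side-L 7.17/0.15(0.96)', 'side-Lrear 7.33/-0.46(0.98)']
```

```bash
python3 -m jog '0 -.007 -.0075 0 0 -.1667 1;0 0 -.0075 0 0 -.1667 1;0 0 0 0 0 0 1'|tail -1;python3 tr.py; python3 -m jog '0 0 -.0067 0 0 -.1667 1;0 0 -.0067 0 0 -.1667 1;0 0 0 0 0 0 1'|tail -1;python3 tr.py;
```

```text
grip_force: 41.8
z 306.02 yaw 117.20 xy [548.1 115.7] j6 -20.5 t 10.5 f [-4.7  0.1  5.7] Tq [-0.04  0.9   0.16] 
  ['scene-L 8.40/0.39(0.97)', 'side-L 8.79/-0.22(0.94)', 'side-Lrear 9.03/-0.55(0.97)']
grip_force: 41.9
z 307.33 yaw 137.20 xy [548.  115.6] j6 -40.5 t 11.1 f [-4.9 -0.6  6.2] Tq [-0.21  1.05  0.21] 
  ['scene-L 9.53/0.86(0.97)', 'side-L 9.90/0.02(0.92)', 'side-Lrear 10.34/-0.51(0.97)']
```

```bash
python3 -m jog '0 -.003 -.007 0 0 -.1667 1;0 0 0 0 0 0 1'|tail -1;python3 tr.py; python3 -m jog '0 0 -.0067 0 0 -.1667 1;0 0 0 0 0 0 1'|tail -1;python3 tr.py;python3 -m jog '0 0 -.0067 0 0 -.1667 1;0 0 0 0 0 0 1'|tail -1;python3 tr.py
```

```text
grip_force: 41.8
z 308.01 yaw 147.20 xy [547.8 115.4] j6 -50.6 t 11.5 f [-4.8 -0.7  6. ] Tq [-0.09  0.93  0.11] 
  ['scene-L 10.03/0.44(0.96)', 'side-L 10.55/0.21(0.92)', 'side-Lrear 10.95/-0.54(0.97)']
grip_force: 41.8
z 308.66 yaw 157.19 xy [547.8 115.3] j6 -60.6 t 11.9 f [-4.7 -0.8  5.9] Tq [-0.28  0.97  0.12] 
  ['scene-L 10.52/0.66(0.96)', 'side-L 11.30/0.04(0.91)', 'side-Lrear 11.65/-0.79(0.96)']
grip_force: 41.9
z 308.99 yaw 167.01 xy [547.8 115.2] j6 -70.4 t 12.4 f [-5.7 -1.6  6.9] Tq [-0.4   1.11  0.16] 
  ['scene-L 10.59/0.59(0.96)', 'side-L 11.55/-0.04(0.90)', 'side-Lrear 12.05/-1.08(0.95)']
```

```bash
python3 -m jog '0 0 -.0067 0 0 -.1667 1;0 0 0 0 0 0 1'|tail -1;python3 tr.py; python3 -m jog '0 0 -.0067 0 0 -.1667 1;0 0 0 0 0 0 1'|tail -1;python3 tr.py
```

```text
grip_force: 41.8
z 309.62 yaw 176.95 xy [547.8 115.1] j6 -80.3 t 12.8 f [-5.8 -3.   5.7] Tq [-0.53  1.    0.07] 
  ['scene-L 10.60/0.47(0.96)', 'side-L 11.55/0.02(0.90)', 'side-Lrear 12.11/-1.14(0.96)']
grip_force: 41.8
z 310.28 yaw -173.05 xy [547.8 115. ] j6 -90.3 t 13.3 f [-5.7 -2.8  6.3] Tq [-0.66  1.03  0.08] 
  ['scene-L 10.66/0.61(0.96)', 'side-L 11.49/-0.05(0.90)', 'side-Lrear 12.13/-1.24(0.96)']
```

```bash
python3 -m jog '0 0 -.0067 0 0 -.1667 1;0 0 -.0067 0 0 -.1667 1;0 0 -.0067 0 0 -.1667 1;0 0 0 0 0 0 1'|tail -1;python3 tr.py; python3 -m jog '0 0 -.0067 0 0 -.1667 1;0 0 0 0 0 0 1'|tail -1;python3 tr.py; python3 -m jog '0 0 -.0053 0 0 -.1333 1;0 0 0 0 0 0 1'|tail -1;python3 tr.py
```

```text
grip_force: 41.8
z 312.33 yaw -143.05 xy [547.9 114.8] j6 -120.3 t 14.0 f [-4.3 -5.2  5.1] Tq [-0.96  0.85  0.07] 
  ['scene-L 10.75/0.56(0.96)', 'side-L 11.54/0.00(0.90)', 'side-Lrear 12.04/-1.15(0.95)']
grip_force: 41.7
z 312.98 yaw -133.05 xy [548.  114.7] j6 -130.3 t 14.4 f [-4.9 -4.9  5.4] Tq [-0.92  0.71  0.07] 
  ['scene-L 10.69/0.53(0.96)', 'side-L 11.56/0.02(0.90)', 'side-Lrear 12.12/-1.08(0.95)']
grip_force: 41.7
z 313.51 yaw -125.09 xy [548.1 114.6] j6 -138.3 t 14.9 f [-3.4 -5.   4.4] Tq [-1.    0.6   0.07] 
  ['scene-L 10.75/0.39(0.96)', 'side-L 11.56/0.05(0.90)', 'side-Lrear 12.16/-1.07(0.95)']
```

```bash
python3 -m jog '.0197 .0464 0 .0153 -.0065 0 1;0 0 0 0 0 0 1'; python3 -m jog '.0197 .0464 0 .0153 -.0065 0 1;0 0 0 0 0 0 1'
```

```text
time: 15.35
tool_pos: [543.2, 115.7, 313.6]
tcp_rot: [-178.9, 0.4, -125.2]
ft_force: [-1.3, -5.9, 3.0]
finger_gap: 9.2
grip_force: 41.4
time: 15.6
tool_pos: [538.3, 116.7, 313.4]
tcp_rot: [-178.0, 0.8, -125.2]
ft_force: [-2.0, -5.2, 3.0]
finger_gap: 8.9
grip_force: 41.4
```

```bash
python3 -m jog '.0197 .0464 0 .0153 -.0065 0 1;.0197 .0464 0 .0153 -.0065 0 1;0 0 0 0 0 0 1'|sed -n '2,4p'; python3 -m jog '.0197 .0464 0 .0153 -.0065 0 1;.0197 .0464 0 .0153 -.0065 0 1;0 0 0 0 0 0 1'|sed -n '2,4p'
```

```text
tool_pos: [528.3, 118.8, 312.9]
tcp_rot: [-176.2, 1.6, -125.1]
ft_force: [-1.1, -6.0, 3.1]
tool_pos: [518.5, 120.9, 312.1]
tcp_rot: [-174.4, 2.3, -125.1]
ft_force: [-0.7, -6.3, 2.4]
```

```bash
for i in 1; do python3 -m jog '.0197 .0464 0 .0153 -.0065 0 1;.0197 .0464 0 .0153 -.0065 0 1;0 0 0 0 0 0 1'|sed -n '2,4p'; python3 -m jog '.0197 .0464 0 .0153 -.0065 0 1;.0197 .0464 0 .0153 -.0065 0 1;0 0 0 0 0 0 1'|sed -n '2,4p';  python3 -m jog '.0197 .0464 0 .0153 -.0065 0 1;.0197 .0464 0 .0153 -.0065 0 1;0 0 0 0 0 0 1'|sed -n '2,4p'; done; python3 tr.py
```

```text
tool_pos: [508.7, 123.0, 310.9]
tcp_rot: [-172.5, 3.1, -125.0]
ft_force: [-0.7, -6.5, 1.1]
tool_pos: [498.8, 125.0, 309.3]
tcp_rot: [-170.7, 3.9, -124.9]
ft_force: [-1.4, -5.8, 1.4]
tool_pos: [489.1, 127.1, 307.3]
tcp_rot: [-168.9, 4.7, -124.7]
ft_force: [-1.7, -6.3, 0.9]
z 307.32 yaw -124.73 xy [489.1 127.1] j6 -132.6 t 17.5 f [-1.7 -6.3  0.9] Tq [-1.07  0.21 -0.11] 
  ['scene-L 10.68/0.48(0.96)', 'side-L 11.50/-0.01(0.90)', 'side-Lrear 12.09/-1.09(0.95)']
```

```bash
python3 -m jog '.0197 .0464 0 .0153 -.0065 0 1;.0197 .0464 0 .0153 -.0065 0 1;.0197 .0464 0 .0153 -.0065 0 1;.0197 .0464 0 .0153 -.0065 0 1;0 0 0 0 0 0 1'|sed -n '2,4p'; python3 -m jog '.0394 .0928 0 .0307 -.013 0 1;.0394 .0928 0 .0307 -.013 0 1;.0394 .0928 0 .0307 -.013 0 1;0 0 0 0 0 0 1'|sed -n '2,4p'; python3 -m jog '.0394 .0928 0 .0307 -.013 0 1;.0394 .0928 0 .0307 -.013 0 1;.0394 .0928 0 .0307 -.013 0 1;.0394 .0928 0 .0307 -.013 0 1;0 0 0 0 0 0 1'|sed -n '2,4p';python3 -c "
from bench import *;print(sense()['joint_pos'].round(1))"
```

```text
tool_pos: [469.7, 131.2, 302.3]
tcp_rot: [-165.2, 6.2, -124.4]
ft_force: [-1.2, -5.9, 0.7]
tool_pos: [441.2, 137.3, 292.4]
tcp_rot: [-159.6, 8.4, -123.6]
ft_force: [0.8, -7.0, -4.6]
tool_pos: [405.3, 144.8, 274.7]
tcp_rot: [-152.1, 11.2, -122.3]
ft_force: [4.5, -6.5, -7.5]
[  19.5  -27.1  132.5  -19.8   50.3 -115.9]
```

```bash
python3 -m jog '0 0 0 0 0 0 -.3;0 0 0 0 0 0 -.3;0 0 0 0 0 0 -.3;0 0 0 0 0 0 -.3'|tail -2; python3 -m jog '0 0 -.35 0 0 0 -.3;0 0 -.35 0 0 0 -.3;-.1 -.1 -.1 -.153 .065 0 -.3;-.1 -.2 -.1 -.153 .065 0 -.3;-.1 -.2 -.1 -.153 .065 0 -.3'; python3 -m jog '0 0 0 0 0 .16 -.3;0 0 0 0 0 .16 0;0 0 0 0 0 .16 0;0 0 0 0 0 .16 .5;0 0 0 0 0 .16 1'>/dev/null;  python3 -m jog '0 0 0 0 0 .16 1;0 0 0 0 0 .16 1;0 0 0 0 0 0 1;0 0 0 0 0 0 1'; python3 - <<'E'
from h import *
import cv2
a=[]
for n,(x,y) in (("scene",(200,145)),("side",(165,140))):
    im=snapshot(n)["img"][y:y+130,x:x+130,::-1]; a.append(cv2.resize(im,(400,400),interpolation=cv2.INTER_CUBIC))
cv2.imwrite("pics/c3.png",np.hstack(a)); print(sense()["joint_pos"].round(1))
E
```

```text
finger_gap: 55.2
grip_force: 0.0
time: 20.55
tool_pos: [417.3, 151.5, 384.2]
tcp_rot: [179.8, 0.0, -124.9]
ft_force: [-0.4, -0.7, -0.3]
finger_gap: 55.5
grip_force: 0.0
time: 21.68
tool_pos: [416.7, 151.3, 382.5]
tcp_rot: [-180.0, 0.0, 168.1]
ft_force: [-0.0, -0.1, 0.8]
finger_gap: 0.4
grip_force: 0.0
[ 13.3 -17.  110.7  -0.   86.3 -64.7]
```

View pics/c3.png

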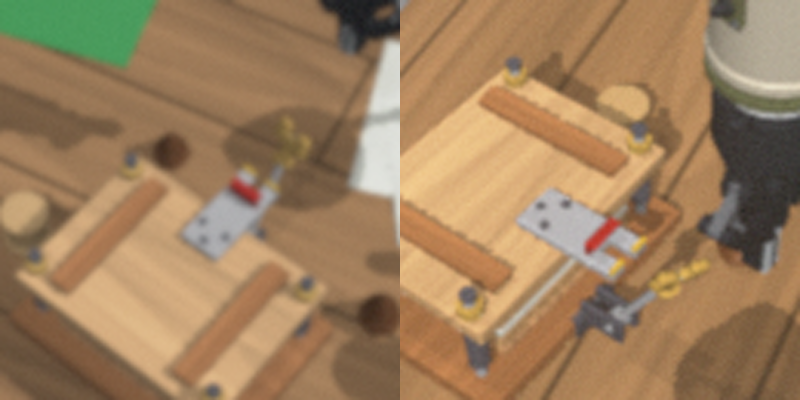

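The bolt is out of the slot and leaning to the front. The nut is at (292,143) in the left panel and (682,278) in the right. I'll triangulate it to get the angle.

```bash
python3 - <<'E'
from h import *
S=snapshot("scene");D=snapshot("side")
p,e=tri([ray(S,294.9,191.5),ray(D,256.7,230.4)]); d=p-[548,116,24]; f=np.array([-.978,.208,0])
print(p,e,"fwd",d@f,"ang",np.degrees(np.arctan2(d@f,d[2])),"len",np.hypot(d@f,d[2]))
E
```

```text
[485.38154544 128.33884263 122.31645991] [np.float64(2.734290502790315), np.float64(2.7342905027902136)] fwd 63.807327822547464 ang 32.98354850733574 len 117.20708755670826
```

```bash
python3 -m jog '-.4 -.07 0 0 0 0 1;-.4 0 0 0 0 0 1;-.31 0 0 0 0 0 1;0 0 .36 0 0 0 1;0 0 .36 0 0 0 1'|sed -n '2,4p'; python3 -m jog '0 0 0 0 0 0 1;.15 0 .01 0 0 0 1;.1 0 .04 0 0 0 1;0 0 0 0 0 0 1'|sed -n '2,4p'
```

```text
tool_pos: [524.4, 120.9, 309.9]
tcp_rot: [180.0, 0.1, 167.9]
ft_force: [1.0, 1.3, -0.5]
tool_pos: [499.1, 126.6, 306.5]
tcp_rot: [180.0, 0.1, 167.9]
ft_force: [-0.4, -0.0, 0.1]
```

```bash
python3 -m jog '.1 0 .03 0 0 0 1;.1 0 .07 0 0 0 1;.08 0 .1 0 0 0 1;0 0 0 0 0 0 1'|sed -n '2,4p'; python3 -m jog '.08 0 .1 0 0 0 1;.07 0 .1 0 0 0 1;.05 0 .1 0 0 0 1;0 0 0 0 0 0 1'|sed -n '2,4p'
```

```text
tool_pos: [470.7, 132.3, 283.9]
tcp_rot: [-179.9, -0.1, 167.9]
ft_force: [-0.3, -0.1, 0.4]
tool_pos: [451.5, 136.4, 254.1]
tcp_rot: [-179.9, -0.1, 167.9]
ft_force: [0.4, -0.7, 0.1]
```

```bash
python3 - <<'E'
from h import *
import cv2
a=[]
for n,(x,y) in (("scene",(220,145)),("side",(185,160))):
    im=snapshot(n)["img"][y:y+120,x:x+120,::-1]; a.append(cv2.resize(im,(400,400),interpolation=cv2.INTER_CUBIC))
cv2.imwrite("pics/c4.png",np.hstack(a))
E
```

```text
(no output)
```

View pics/c4.png

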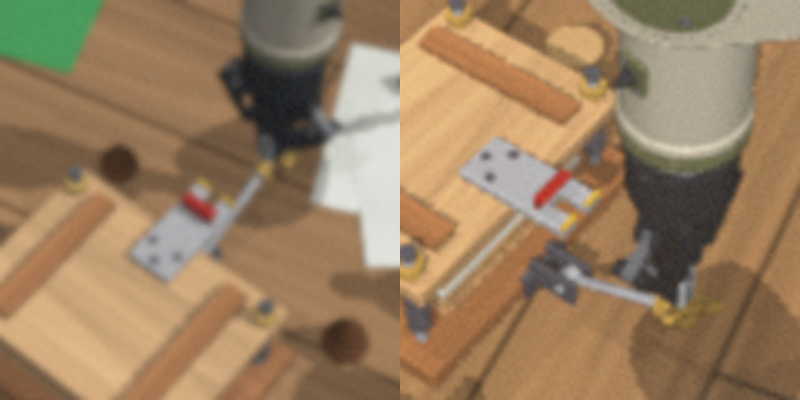

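The bolt is following the fingertips down, and the nut is now at about (685,305) in the side panel. I'll keep pressing gently.

```bash
python3 -m jog '.03 0 .08 0 0 0 1;.02 0 .06 0 0 0 1;0 0 0 0 0 0 1'|sed -n '2,4p'; python3 -m jog '0 0 .04 0 0 0 1;0 0 0 0 0 0 1'|sed -n '2,4p'; python3 -m jog '0 0 .03 0 0 0 1;0 0 0 0 0 0 1'|sed -n '2,4p'
```

```text
tool_pos: [447.1, 137.4, 240.6]
tcp_rot: [-180.0, -0.0, 167.9]
ft_force: [0.5, -0.6, -1.3]
tool_pos: [447.5, 137.4, 237.2]
tcp_rot: [-180.0, 0.0, 167.9]
ft_force: [-0.3, 1.2, 0.2]
tool_pos: [447.5, 137.4, 234.3]
tcp_rot: [-180.0, 0.0, 167.9]
ft_force: [-0.3, -0.2, -0.2]
```

```bash
python3 -m jog '0 0 .03 0 0 0 1;0 0 0 0 0 0 1'|sed -n '2,4p';  python3 -m jog '0 0 .03 0 0 0 1;0 0 0 0 0 0 1'|sed -n '2,4p'
```

```text
tool_pos: [447.5, 137.4, 231.2]
tcp_rot: [-180.0, 0.0, 167.9]
ft_force: [-0.1, 0.6, -0.2]
tool_pos: [447.4, 137.4, 228.2]
tcp_rot: [-180.0, 0.0, 167.9]
ft_force: [-0.5, 0.1, 0.3]
```

Now I'll retract upward and check the result.

```bash
python3 -m jog '0 0 -.2 0 0 0 1;0 0 -.4 0 0 0 1;-.3 0 -.4 0 0 0 1;-.5 0 -.3 0 0 0 1;-.5 0 0 0 0 0 1'|sed -n '2,4p'; python3 -m jog '-.4 0 0 0 0 0 1;0 0 0 0 0 0 1;0 0 0 0 0 0 1'|sed -n '1,4p'; python3 - <<'E'
from h import *
import cv2
a=[]
for n,(x,y) in (("scene",(220,125)),("side",(185,160))):
    s=snapshot(n); im=s["img"][y:y+120,x:x+120,::-1]; im=cv2.resize(im,(400,400),interpolation=cv2.INTER_CUBIC)
    for th,c in ((1.0,(0,0,255)),(1.15,(255,0,255)),(1.4,(255,255,0))):  # predicted rod-top (124 mm)
        p=np.array([548,116,24])+124*(np.sin(th)*np.array([-.978,.208,0])+[0,0,np.cos(th)])
        u=(np.array(proj(s,p))-[x,y])*400/120; cv2.circle(im,tuple(int(v) for v in u),2,c,-1)
    a.append(im)
cv2.imwrite("pics/c5.png",np.hstack(a))
E
```

```text
tool_pos: [577.0, 110.1, 362.9]
tcp_rot: [179.9, 0.4, 167.9]
ft_force: [0.8, 0.1, 0.3]
time: 26.48
tool_pos: [613.4, 101.8, 358.0]
tcp_rot: [-180.0, -0.0, 167.9]
ft_force: [-0.6, 0.6, -0.0]
```

View pics/c5.png

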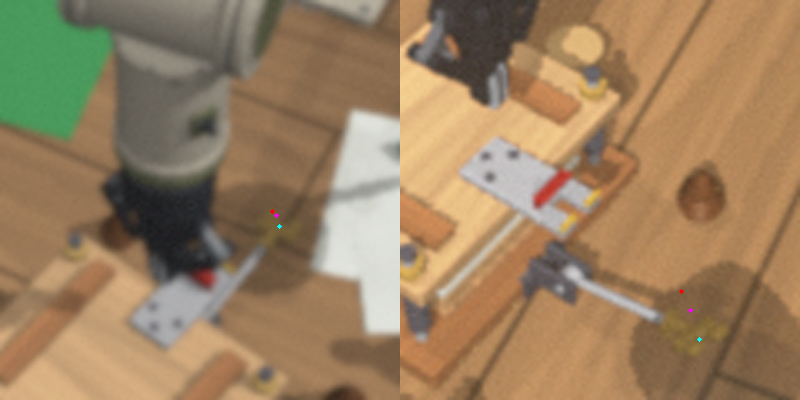

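The bolt lies along the cyan 1.4 rad prediction in both panels, well beyond the magenta 1.15 mark. The arm is clear and the visible cone is in place.

```bash
python3 -c "
from bench import *
print(hand_in())"
```

```text
the job is handed in; nothing more can be done
None
```

The press is released and the job handed in, though the hand-in returned no verdict: the nut was undone to about 5 mm clear of the seat, and the bolt lies down to the front near its 1.4 rad stop. The arm is clear of everything; I knew of no contact with the bystanders, but did not measure their positions at the end.

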